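# Make up an electrical kit and a bearing kit on the balance

### The arm

A 6-joint arm with a two-finger parallel gripper is mounted at the origin on a cart in front of the work surface, level with it; the furniture and walls round the work are solid. World frame = base frame: x ahead of the robot, y to its left, z up, the work surface at z = 0. Lengths are in m, angles in rad, forces in N, time in s.
With the tool pointing down it reaches from about 0.35 to 0.975 m from the base axis. Payload 7.1 kg.
Tool frame: the origin (TCP) lies midway between the tips of the shut fingers; the grasp point (between the pads) lies 19 mm behind it; z points along the fingers, y is the line along which they close (so a half turn about z gives the same grasp; the last joint's range is limited). The gripper opens to 88 mm and grips with 3 to 60 N. Pads are 20 mm wide; open, the fingers measure 115 mm over their backs; the gripper's body (75 mm by 178 mm) begins 61 mm behind the grasp point.
Start: joints at [1.232, 0.423, 1.63, -0, 1.089, -0.019], TCP at [0.196, 0.593, 0.223] pointing down, gripper open.
Joint ranges: [-3, 3], [-0.9, 2.11], [0.09, 2.58], [-1.31, 4.45], [0.11, 2.69], [-2.54, 2.54]. Speed limits (rad/s): [2.39, 2.39, 3.01, 3.14, 3.14, 3.14].

### API

Orientations are given as a unit quaternion [w, x, y, z].
In Python, from station import move_pose, movel, movej, command_gripper, wait, inverse_kinematics, read_camera, camera_info, MotionError, job_done, get_time, get_joint_pos, get_qvel, get_effort, get_tcp_pos, get_ee_rot, get_ft_force, get_ft_torque, get_grip_width, get_finger_force gives the robot as it stands. Calls block until the motion is done:
- move_pose(position, orientation): joint-space move of the TCP to a pose.
- movel(position, frame=None, v=0.15, until_force=None): straight line of the TCP; frame=None keeps the orientation; v is the mean speed in m/s. With until_force (N) it stops when the force on the tool has changed by that much, and returns True; else False.
- movej(angles): joint-space move.
- command_gripper(opening): opening from 0.0 (shut) to 1.0 (fully open); the grip force is fixed at half the most; returns when the fingers have stopped.
- wait(seconds).
- inverse_kinematics(position, orientation): joint angles nearest the present ones, or None.
- read_camera(name): name is "scene" or "top" or "wrist"; returns the picture (480x640x3 uint8, red, green, blue); there is no depth.
- camera_info(name): a dict with "intrinsics" (3x3 intrinsics, pixels), "T" (4x4, takes a point from camera to world coordinates); the wrist camera has in their place "tool_from_camera" (4x4, takes a point from camera to tool coordinates, whose origin is the TCP and whose axes are the flange's). Camera axes: x right, y up, looking along -z (the intrinsics and any distortion apply to the point x, -y, -z); pixel columns grow to the right and rows downward; lengths in m; the calibration is good to about 2 mm. The wrist camera is an equidistant fisheye: a pixel r from the principal point sees the ray r / f radians off the axis. A picture is of the moment at which its call begins: read the wrist's pose just before it. camera_info takes no time and is no camera call.
A pose or a line that the arm cannot do raises MotionError and nothing moves.
- job_done(): hands the job in; it is judged then, once.
Readings, each from a call of its own:
- get_time(): time.
- get_joint_pos(): joint angles.
- get_qvel(): joint speeds.
- get_effort(): joint torques, N m.
- get_tcp_pos(): TCP position.
- get_ee_rot(): TCP orientation.
- get_ft_force(): force on the tool from outside, world axes, zero at the start.
- get_ft_torque(): the same for the moment, N m.
- get_grip_width(): opening from 0.0 (shut) to 1.0 (fully open).
- get_finger_force(): force on a finger pad.
Only numpy, scipy, OpenCV 4.12 (cv2) and the standard library are available. Lean on these libraries where they do the work, as an engineer would, in place of code of your own. Each camera call takes 0.05 s, during which the arm holds its last target. There are 200 camera calls.

### The job

Make up the two service kits in the trays that stand on the balance, ready for check-weighing, from the stock on the bench. Electrical kit in the blue tray: the red fuse carton flat between the four white corner ribs, the cream lamp carton upright on top of it (lamps break, so nothing may lie on them), and the black insulating tape down over the spindle; bearing kit in the green tray: the ball bearing flat between the four pegs and the grease tin upright inside the ring. The yellow tape and the pulley belong to neither kit: leave them where they are.

Things in the scene. Friction and masses are not known exactly. Their poses are not given: they have to be found in the camera images.
- fuse_carton: Small red carton, loose, 45 (its x) x 62 (its y) x 26 mm high, lying flat on the bench (bench top z = 0) at any yaw. Origin: centre of its underside, z up. 50 g.
- bulb_carton: Cream lamp carton, loose, 51 (its x) x 50 (its y) x 60 mm high, standing upright on the bench at any yaw. Origin: centre of its underside, z up. 60 g.
- black_tape: Roll of black insulating tape with a white core, loose, lying flat, 66 mm outside diameter, 19 mm high; the open bore passes a 27 mm post. Origin: centre of its underside, z up. The smaller roll is yellow and is not wanted.
- ball_bearing: Sealed steel ball bearing with a black seal, loose, lying flat, 47 mm outside diameter, 14 mm high. Origin: centre of its underside, z up.
- grease_tin: Grey round tin with a green spot on its lid, loose, upright, 66 mm diameter, 52 mm high. Origin: centre of its underside, z up. 140 g.
- blue_tray: Blue tray fixed on the balance pan (top z = 0.1345), 140 (x) x 210 (y) mm, rim 14 mm high, yaw under 0.1 rad. Origin: centre of underside; floor 5 mm above it. At (0, +48 mm) the fuse carton's nest: four white corner ribs 7 mm high, inside 55 (x) x 72 (y) mm, sides open for fingers, carton's y along the tray's y. At (0, -52 mm) the tape's white spindle: 16 mm diameter, 25 mm above the floor.
- green_tray: Green tray, same outline, origin, floor height and yaw range, also fixed on the pan; either tray may be the nearer. At (0, +50 mm) the tin's white ring: 78 mm inside diameter, 7 mm high. Round (0, -50 mm) the bearing's four white pegs, at 23.5 mm either side in x and y: 7 mm diameter, 10 mm high, 59 mm circle free. The balance's pole rises at x 0.77, y 0.07 m.
- yellow_tape: Roll of yellow marking tape, loose, lying flat, 58 mm diameter, 19 mm high; stays where it is. Origin: centre of its underside.
- step_pulley: Bright two-step pulley, loose, 50 mm diameter, 35 mm high; stays where it is. Origin: centre of its underside.
Things that resemble listed ones, but are neither listed nor needed, are in the scene too. Leave any orange look-alike of the grease_tin alone.

How it is judged:
At the end, for the whole second after the job is handed in: Fuse carton, black tape, bearing and tin flat on the tray floor, each within 10 mm of its nest's centre (fuse carton within 0.3 rad); lamp carton within 15 mm of the centre of the fuse carton's top. Heights within 4 mm, tilts under 0.12 rad, at rest. Yellow tape and pulley never shifted over 40 mm (x of fuse_carton in the frame of blue_tray between -0.01 and 0.01 m and y of fuse_carton in the frame of blue_tray between 0.038 and 0.058 m and z of fuse_carton in the frame of blue_tray between 0.001 and 0.009 m and angle between each of fuse_carton, bulb_carton, black_tape, ball_bearing, grease_tin's own z axis and vertical below 0.12 rad and linear speed of each of fuse_carton, bulb_carton, black_tape, ball_bearing, grease_tin below 0.02 m/s and angular speed of each of fuse_carton, bulb_carton, black_tape, ball_bearing, grease_tin below 0.2 rad/s and angle between the y axis of fuse_carton and the y axis of blue_tray, either way round below 0.3 rad and x of bulb_carton in the frame of fuse_carton between -0.015 and 0.015 m and y of bulb_carton in the frame of fuse_carton between -0.015 and 0.015 m and z of bulb_carton in the frame of fuse_carton between 0.022 and 0.03 m and x of black_tape in the frame of blue_tray between -0.01 and 0.01 m and y of black_tape in the frame of blue_tray between -0.062 and -0.042 m and z of black_tape in the frame of blue_tray between 0.001 and 0.009 m and x of ball_bearing in the frame of green_tray between -0.01 and 0.01 m and y of ball_bearing in the frame of green_tray between -0.06 and -0.04 m and z of ball_bearing in the frame of green_tray between 0.001 and 0.009 m and x of grease_tin in the frame of green_tray between -0.01 and 0.01 m and y of grease_tin in the frame of green_tray between 0.04 and 0.06 m and z of grease_tin in the frame of green_tray between 0.001 and 0.009 m); the robot touches nothing.
It fails at once if the yellow tape roll is shifted more than 40 mm (distance of yellow_tape from where it was at the start of the episode above 0.04 m).
It fails at once if the step pulley is shifted more than 40 mm (distance of step_pulley from where it was at the start of the episode above 0.04 m).
It also fails if it takes over 144 s, if anything falls off the work surface, if the arm or the gripper's body presses on something with over 40 N, if the wrist force passes 120 N, or if a joint passes its speed limit or range.

## Working session

There is one attempt and no reset: what is moved stays moved. The work goes in short steps, each a Python script; the robot and the scene stay as the last script left them, time stands still between calls to the robot, and variables do not carry over. Pictures are saved under pics/ and viewed, at most 14 in all, crops included, and the job is handed in when it is done.

```bash
ls; mkdir -p pics
python3 - <<'E'
from station import *
import cv2, numpy as np
np.set_printoptions(precision=4,suppress=True)
for n in ("scene","top"):
    cv2.imwrite(f"pics/{n}0.png",read_camera(n)[:,:,::-1]); print(n,camera_info(n))
print(camera_info("wrist"), get_ee_rot(), get_time())
E
```

```text
pics
scene {'intrinsics': array([[447.1191,   0.    , 319.6265],
       [  0.    , 447.1191, 236.5708],
       [  0.    ,   0.    ,   1.    ]]), 'T': array([[ 0.7015,  0.5477, -0.456 ,  0.0094],
       [-0.7125,  0.526 , -0.4643, -0.4941],
       [-0.0144,  0.6506,  0.7592,  0.8542],
       [ 0.    ,  0.    ,  0.    ,  1.    ]])}
top {'intrinsics': array([[505.3038,   0.    , 322.3147],
       [  0.    , 505.3038, 236.0452],
       [  0.    ,   0.    ,   1.    ]]), 'T': array([[-0.0276,  0.9804, -0.1949,  0.2233],
       [-0.9995, -0.0246,  0.0178, -0.0483],
       [ 0.0126,  0.1953,  0.9807,  1.2717],
       [ 0.    ,  0.    ,  0.    ,  1.    ]])}
{'intrinsics': array([[371.6483,   0.    , 316.6102],
       [  0.    , 371.6483, 240.2638],
       [  0.    ,   0.    ,   1.    ]]), 'tool_from_camera': array([[ 0.0002,  0.9563,  0.2925,  0.0805],
       [ 1.    , -0.0004,  0.0006, -0.0004],
       [ 0.0007,  0.2925, -0.9563, -0.1617],
       [ 0.    ,  0.    ,  0.    ,  1.    ]])} [-0.0001  0.1592  0.9872 -0.0006] 0.1
```

View pics/scene0.png

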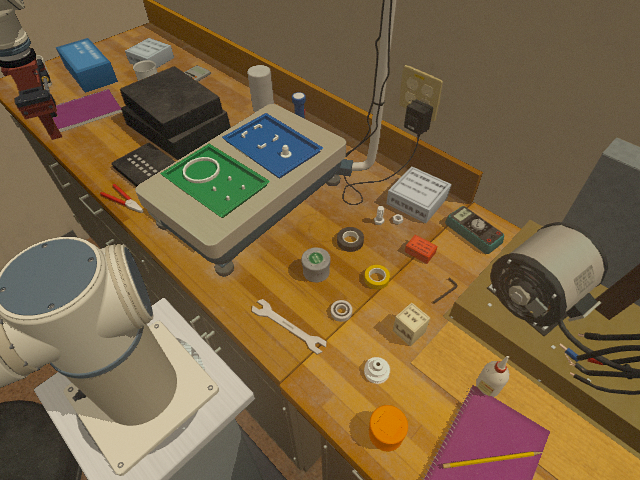

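View pics/top0.png

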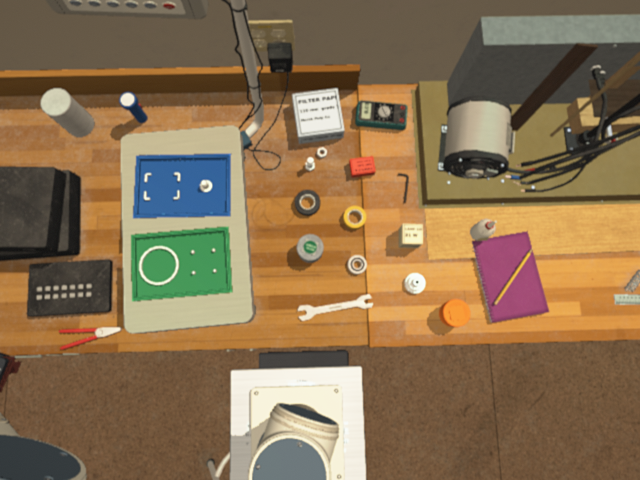

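The scene shows the green tray nearer and the blue tray farther on the balance. In the top image, the black tape is at (307,202), yellow tape (354,217), tin (309,247), bearing (357,265), lamp carton (412,235), fuse carton (362,167) and pulley (414,283).

```bash
cat > h.py <<'E'
from station import *
import cv2, numpy as np
from scipy.spatial.transform import Rotation as R
np.set_printoptions(precision=4,suppress=True)
def q2R(q): return R.from_quat([q[1],q[2],q[3],q[0]]).as_matrix()
def down(yaw):
    """tool z down; tool y (closing line) along world direction yaw"""
    y=np.array([np.cos(yaw),np.sin(yaw),0]); z=np.array([0,0,-1.]); x=np.cross(y,z)
    q=R.from_matrix(np.c_[x,y,z]).as_quat(); return [q[3],q[0],q[1],q[2]]
def shot(name):
    """picture + camera pose + K"""
    ci=camera_info(name)
    if name=="wrist":
        T=np.eye(4); T[:3,:3]=q2R(get_ee_rot()); T[:3,3]=get_tcp_pos(); T=T@ci["tool_from_camera"]
    else: T=np.array(ci["T"])
    return read_camera(name),T,np.array(ci["intrinsics"]),name=="wrist"
def world(s,px,z):
    _,T,K,fe=s; px=np.atleast_2d(np.asarray(px,float))
    u=(px-K[:2,2])/K[0,0]
    if fe:
        r=np.linalg.norm(u,axis=1,keepdims=True)+1e-9
        d=np.c_[u/r*np.sin(r),np.cos(r)]
    else: d=np.c_[u,np.ones(len(u))]
    d=(d*[1,-1,-1])@T[:3,:3].T; o=T[:3,3]
    return o+d*((z-o[2])/d[:,2:])
def pix(s,p):
    _,T,K,fe=s; p=np.atleast_2d(p)
    c=((p-T[:3,3])@T[:3,:3])*[1,-1,-1]
    if fe:
        n=np.linalg.norm(c[:,:2],axis=1,keepdims=True)+1e-9; u=c[:,:2]/n*np.arctan2(n,c[:,2:])
    else: u=c[:,:2]/c[:,2:]
    return u*K[0,0]+K[:2,2]
def save(s,n,pts=()):
    im=s[0][:,:,::-1].copy()
    for p in pts: cv2.drawMarker(im,tuple(int(round(v)) for v in p),(255,0,255),cv2.MARKER_CROSS,9,1)
    cv2.imwrite(f"pics/{n}.png",im)
def blobs(s,lo,hi,amin=30,z=None,near=None,rad=.06):
    """contours of an HSV range, largest first, optionally only those near a world point"""
    m=cv2.inRange(cv2.cvtColor(s[0],cv2.COLOR_RGB2HSV),np.array(lo),np.array(hi))
    if near is not None:
        yy,xx=np.mgrid[:480,:640]; w=world(s,np.c_[xx.ravel(),yy.ravel()],z)[:,:2]
        m[(np.linalg.norm(w-near,axis=1)>rad).reshape(480,640)]=0
    cs,_=cv2.findContours(m,cv2.RETR_EXTERNAL,cv2.CHAIN_APPROX_NONE)
    return sorted([c[:,0] for c in cs if cv2.contourArea(c)>amin],key=lambda c:-cv2.contourArea(c.reshape(-1,1,2)))
E
python3 - <<'E'
from h import *
s=shot("top")
for n,p,z in [("black",(307,202),.019),("yellow",(354,217),.019),("tin",(309,247),.052),("bearing",(357,265),.014),("bulb",(412,235),.06),("fuse",(362,167),.026),("pulley",(414,283),.035),("blue",(182,186),.1485),("green",(181,264),.1485),("orange",(456,313),.05),("spindle",(206,186),.1645),("ring",(159,265),.1465)]:
    print(n,world(s,p,z)[0])
move_pose([.50,-.10,.36],down(np.pi/2)); s=shot("wrist"); save(s,"w1"); print(get_time())
move_pose([.52,.26,.42],down(np.pi/2)); s=shot("wrist"); save(s,"w2"); print(get_time())
E
```

```text
black [ 0.5621 -0.0343  0.019 ]
yellow [ 0.5197 -0.1532  0.019 ]
tin [ 0.4391 -0.0371  0.052 ]
bearing [ 0.3969 -0.1562  0.014 ]
bulb [ 0.4612 -0.2902  0.06  ]
fuse [ 0.6503 -0.1786  0.026 ]
pulley [ 0.3459 -0.2926  0.035 ]
blue [0.5721 0.2512 0.1485]
green [0.3908 0.2486 0.1485]
orange [ 0.2697 -0.3862  0.05  ]
spindle [0.5658 0.1926 0.1645]
ring [0.3901 0.2981 0.1465]
2.9167
4.3333
```

View pics/w1.png

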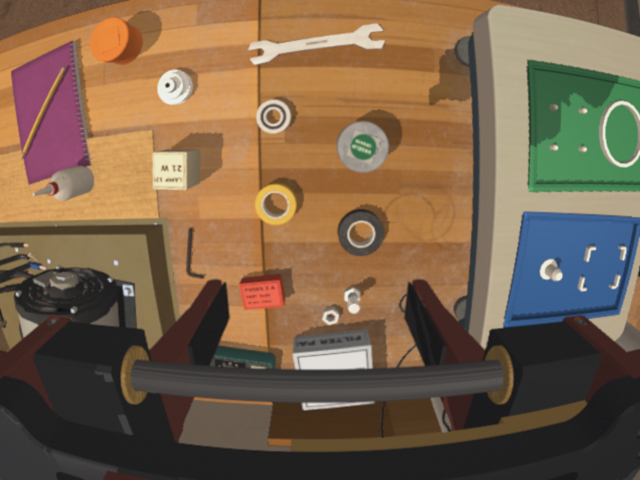

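View pics/w2.png

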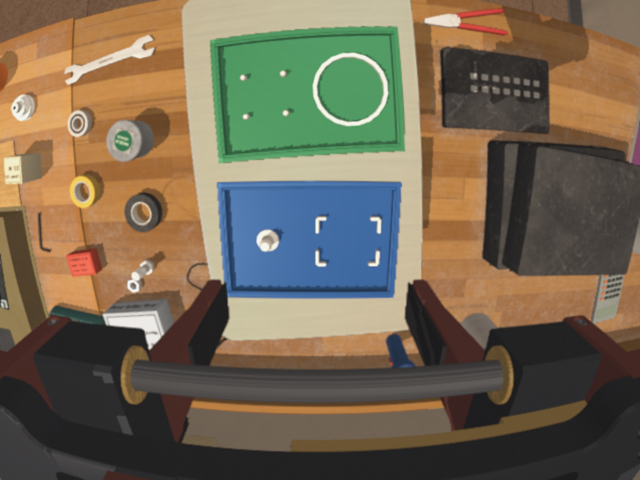

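w2 shows both trays clearly: green ring (350,90) and pegs (265,95), blue spindle (267,240) and ribs (348,242). w1 shows the bench stock: tin (363,147), bearing (274,116), black tape (360,233), fuse carton (262,292) and lamp carton (172,170).

```bash
cat > m1.py <<'E'
from h import *
s=shot("wrist")  # at w2 pose
W=([0,0,150],[180,80,255])
for n,p in (("blue",(.572,.251)),("green",(.39,.249))):
    p=np.array(p); bl=blobs(s,*W,amin=8,z=.1445,near=p,rad=.085)
    print(n)
    for c in bl:
        (u,v),r=cv2.minEnclosingCircle(c); br=cv2.boundingRect(c)
        print("  ",br,cv2.contourArea(c),"bbox ctr", world(s,[br[0]+br[2]/2-.5,br[1]+br[3]/2-.5],.1445)[0][:2], "circ@.1465",world(s,[u,v],.1465)[0][:2],r)
    rng=([100,100,40],[125,255,255]) if n=="blue" else ([60,80,30],[90,255,255])
    c=blobs(s,*rng,amin=2000,z=.1445,near=p,rad=.14)[0]
    w=world(s,c,.1485)[:,:2]; r=cv2.minAreaRect(w.astype(np.float32)*1000); print("  rect",r)
move_pose([.50,-.10,.36],down(np.pi/2)); s=shot("wrist"); cv2.imwrite("pics/w1b.png",s[0][:,:,::-1])
def circ(n,c,z):
    w=world(s,c,z)[:,:2]; (x,y),r=cv2.minEnclosingCircle((w*1000).astype(np.float32)); 
    m=cv2.fitEllipse((w*1000).astype(np.float32)); print(n,x,y,r,m)
hsv=cv2.cvtColor(s[0],cv2.COLOR_RGB2HSV)
for n,p in [("tin",(363,165)),("tintop",(345,135)),("black",(345,240)),("bearing",(262,116)),("fuse",(262,285)),("bulb",(168,160)),("bulbside",(193,170)),("bench",(300,180)),("yel",(264,210))]: print(n,hsv[p[1],p[0]])
for n,rng,p,z in [("yellow",([22,150,120],[32,255,255]),(.52,-.153),.019),("fuse",([0,190,100],[6,255,255]),(.65,-.179),.026),("black",([0,0,0],[180,120,75]),(.562,-.034),.019),("tinspot",([65,80,50],[90,255,255]),(.439,-.037),.052),("bulb",([18,10,165],[35,115,255]),(.461,-.29),.06),("bearing",([0,0,60],[180,70,255]),(.397,-.156),.014),("tin",([0,0,60],[180,60,255]),(.439,-.037),.052)]:
    for c in blobs(s,*rng,amin=60,z=z,near=np.array(p),rad=.05)[:2]:
        w=(world(s,c,z)[:,:2]*1000).astype(np.float32)
        print(n,len(c),"circ",cv2.minEnclosingCircle(w),"rect",cv2.minAreaRect(w))
E
python3 m1.py
```

```text
blue
   (276, 171, 71, 10) 435.0 bbox ctr [0.4932 0.2515] circ@.1465 [0.4983 0.2515] 35.000099182128906
   (256, 229, 24, 23) 383.5 bbox ctr [0.5726 0.1972] circ@.1465 [0.5722 0.1974] 11.776342391967773
   (289, 298, 46, 4) 89.0 bbox ctr [0.6538 0.2512] circ@.1465 [0.6506 0.2513] 22.500099182128906
   (315, 217, 12, 17) 75.0 bbox ctr [0.5536 0.2627] circ@.1465 [0.5531 0.2633] 9.434081077575684
   (315, 250, 12, 17) 73.5 bbox ctr [0.5962 0.2628] circ@.1465 [0.5961 0.2622] 9.013978004455566
   (370, 217, 10, 17) 38.5 bbox ctr [0.5535 0.3289] circ@.1465 [0.553  0.3286] 9.178879737854004
   (368, 262, 7, 5) 17.0 bbox ctr [0.6045 0.3267] circ@.1465 [0.603  0.3264] 3.3542017936706543
   (375, 250, 3, 10) 10.0 bbox ctr [0.5918 0.3325] circ@.1465 [0.5911 0.3322] 4.609872341156006
  rect ((574.0105590820312, 248.44119262695312), (218.82835388183594, 149.11875915527344), 89.86396789550781)
green
   (312, 52, 70, 75) 836.5 bbox ctr [0.3907 0.2926] circ@.1465 [0.3911 0.2958] 38.02354431152344
   (268, 20, 75, 13) 416.5 bbox ctr [0.3137 0.2448] circ@.1465 [0.3187 0.2449] 37.0844612121582
   (287,
[... 1156 characters left out ...]
-41.757362365722656), 15.492591857910156) rect ((439.5102844238281, -41.07759475708008), (30.58913230895996, 29.263202667236328), 0.7590325474739075)
bulb 138 circ ((465.42572021484375, -293.6031188964844), 34.26554870605469) rect ((464.6819763183594, -293.9236755371094), (49.49831008911133, 49.70491409301758), 86.76886749267578)
bearing 97 circ ((399.6958312988281, -158.64340209960938), 23.900272369384766) rect ((399.3269348144531, -159.05569458007812), (46.407127380371094, 45.42790603637695), 88.81661987304688)
tin 142 circ ((438.9460754394531, -42.23092269897461), 32.85980224609375) rect ((438.9743957519531, -42.138999938964844), (64.69757080078125, 63.361351013183594), 45.97603988647461)
```

```bash
cat >> h.py <<'E'
MASK=dict(fuse=([0,130,100],[9,255,255],.026),black_tape=([0,0,0],[180,75,110],.019),tin=([0,0,60],[180,60,255],.052),
  bearing=([0,0,40],[180,75,255],.014),bulb=([18,10,165],[35,115,255],.06))
def find(s,n,p,rad=.05):
    lo,hi,z=MASK[n]; c=blobs(s,lo,hi,amin=60,z=z,near=np.array(p),rad=rad)
    w=(world(s,np.vstack(c[:1]),z)[:,:2]*1000).astype(np.float32)
    if n in("fuse","bulb"): return cv2.minAreaRect(w)
    return cv2.minEnclosingCircle(w)
E
python3 - <<'E'
from h import *
s=shot("wrist")
for n,p in dict(fuse=(.65,-.179),black_tape=(.562,-.036),tin=(.439,-.042),bearing=(.399,-.159),bulb=(.465,-.294)).items(): print(n,find(s,n,p,.042))
move_pose([.55,.215,.30],down(np.pi)); s=shot("wrist"); save(s,"w3"); print(get_time(),get_joint_pos())
E
```

```text
fuse ((651.0755004882812, -181.24147033691406), (53.3022575378418, 66.4164047241211), 6.234396457672119)
black_tape ((561.5100708007812, -38.025779724121094), 33.4961051940918)
tin ((438.8896484375, -42.158634185791016), 32.93977355957031)
bearing ((399.8020324707031, -158.48590087890625), 23.90060806274414)
bulb ((464.9488525390625, -293.8069152832031), (49.611881256103516, 49.74238967895508), 86.56442260742188)Traceback (most recent call last):
  File "<stdin>", line 4, in <module>
station.MotionError: the arm cannot take that pose within its joint ranges
```

Run:
```python
from h import *
for n,p in dict(fuse=(.65,-.18,.005),black=(.5615,-.038,.01),tin=(.439,-.042,.02),bear=(.4,-.159,.01),bulb=(.465,-.294,.03),n1=(.575,.297,.14),n2=(.572,.197,.14),n3=(.392,.297,.15),n4=(.397,.197,.14),up=(.57,.25,.3)).items():
    print(n,[(y,None if (q:=inverse_kinematics(p,down(y))) is None else round(q[5],2)) for y in (-.5,0,.5,2.64,3.14)])
move_pose([.55,.25,.33],down(0)); s=shot("wrist"); save(s,"w3"); print(get_time(),get_joint_pos())
```

```text
fuse [(-0.5, np.float64(0.21)), (0, np.float64(-0.29)), (0.5, np.float64(-0.79)), (2.64, None), (3.14, None)]
black [(-0.5, np.float64(0.41)), (0, np.float64(-0.09)), (0.5, np.float64(-0.59)), (2.64, None), (3.14, None)]
tin [(-0.5, np.float64(0.38)), (0, np.float64(-0.12)), (0.5, np.float64(-0.62)), (2.64, None), (3.14, None)]
bear [(-0.5, np.float64(0.09)), (0, np.float64(-0.41)), (0.5, np.float64(-0.91)), (2.64, None), (3.14, None)]
bulb [(-0.5, np.float64(-0.09)), (0, np.float64(-0.59)), (0.5, np.float64(-1.09)), (2.64, None), (3.14, None)]
n1 [(-0.5, np.float64(0.96)), (0, np.float64(0.46)), (0.5, np.float64(-0.04)), (2.64, np.float64(-2.18)), (3.14, None)]
n2 [(-0.5, np.float64(0.81)), (0, np.float64(0.31)), (0.5, np.float64(-0.19)), (2.64, np.float64(-2.33)), (3.14, None)]
n3 [(-0.5, np.float64(1.12)), (0, np.float64(0.62)), (0.5, np.float64(0.12)), (2.64, np.float64(-2.02)), (3.14, np.float64(-2.52))]
n4 [(-0.5, np.float64(0.93)), (0, np.float64(0.43)), (0.5, np.float64(-0.07)), (2.64, np.float64(-2.21)), (3.14, None)]
up [(-0.5, np.float64(0.89)), (0, np.float64(0.39)), (0.5, np.float64(-0.11)), (2.64, np.float64(-2.25)), (3.14, None)]
7.8 [ 0.4063  0.2902  1.569  -0.0001  1.2823  0.4065]
```

View pics/w3.png

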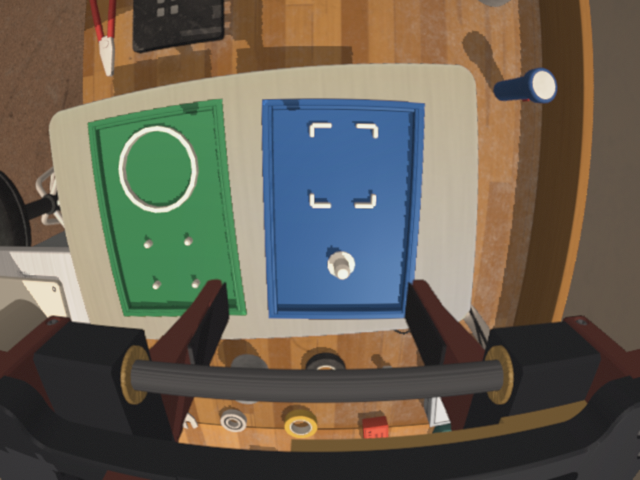

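w3 shows the ribs between (311,123) and (377,207), the spindle with its base disc at (341,264), the ring at (158,168), and the pegs around (171,263). I'll measure these and then fetch the fuse carton.

Run:
```python
from h import *
s=shot("wrist")
W=([0,0,140],[180,95,255])
def c3(b,z): return world(s,np.vstack(b),z)[:,:2]
rb=blobs(s,*W,amin=10,z=.1465,near=np.array([.575,.2965]),rad=.052); print("ribs",len(rb),cv2.minAreaRect((c3(rb,.1465)*1000).astype(np.float32)))
sp=blobs(s,*W,amin=20,z=.1395,near=np.array([.572,.197]),rad=.03); print([(cv2.contourArea(c),cv2.boundingRect(c)) for c in sp])
print("disc",world(s,(341,262),.1405)," top",world(s,(342,272),.1645))
r=blobs(s,*W,amin=20,z=.1465,near=np.array([.392,.296]),rad=.05); print("ring",cv2.minAreaRect((c3(r,.1465)*1000).astype(np.float32)),cv2.minEnclosingCircle((c3(r,.1465)*1000).astype(np.float32)))
pg=[world(s,cv2.minEnclosingCircle(c)[0],.1455)[0][:2] for c in blobs(s,*W,amin=6,z=.1455,near=np.array([.397,.197]),rad=.045)]; print("pegs",pg,np.mean(pg,0))
```

```text
ribs 4 ((574.8089599609375, 296.45263671875), (81.07964324951172, 63.898094177246094), 89.90264892578125)
[(591.0, (327, 251, 29, 29))]
disc [[0.5746 0.1992 0.1405]]  top [[0.5741 0.1979 0.1645]]
ring ((390.19140625, 296.76654052734375), (88.78627014160156, 87.85790252685547), 21.686233520507812) ((390.8491516113281, 297.0908508300781), 45.555152893066406)
pegs [array([0.3714, 0.2186]), array([0.4182, 0.2218]), array([0.421 , 0.1748]), array([0.3744, 0.1721])] [0.3963 0.1968]
```

```bash
cat >> h.py <<'E'
def pick(p,yaw,zt,op=1.0,lift=.27):
    command_gripper(op); move_pose([p[0],p[1],max(zt+.10,.12)],down(yaw)); movel([p[0],p[1],zt],v=.15)
    command_gripper(0.0); print("grip",get_grip_width()*88,get_finger_force(),get_time()); movel([p[0],p[1],lift],v=.3)
def place(p,yaw,zt,op,up=.28,touch=4):
    """lower to just above zt, then feel down"""
    move_pose([p[0],p[1],.28 if zt<.25 else zt+.05],down(yaw)); print("held",get_grip_width()*88)
    movel([p[0],p[1],zt+.012],v=.2); hit=movel([p[0],p[1],zt-.004],v=.04,until_force=touch)
    print("hit",hit,get_tcp_pos(),"target",zt); command_gripper(op); movel([p[0],p[1],up],v=.25); print(get_time())
E
python3 - <<'E'
from h import *
# hover look at fuse
move_pose([.62,-.16,.20],down(np.pi/2)); s=shot("wrist"); save(s,"w4"); print(find(s,"fuse",(.651,-.181),.05),get_time())
E
```

```text
((652.8635864257812, -182.4439239501953), (50.44464111328125, 63.25530242919922), 7.181285858154297) 9.8417
```

View pics/w4.png

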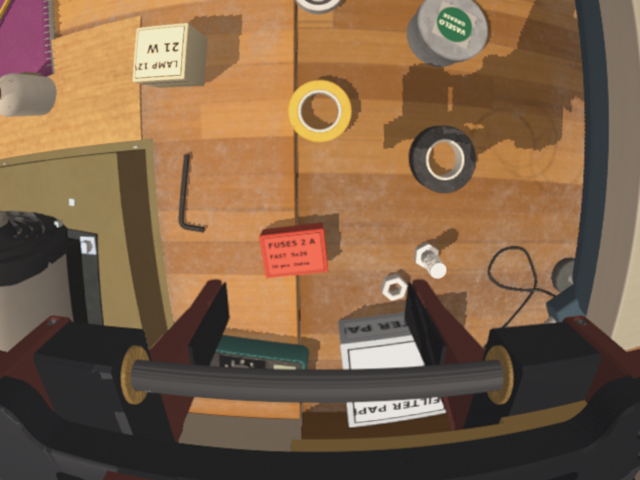

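w4 shows the red fuse carton at (294,252), turned slightly and with free space around it. The bolt and filter-paper box are clear of the fingers.

Run:
```python
from h import *
pick((.655,-.183),.12,.004,.8)
s=shot("wrist"); save(s,"w5")
place((.5748,.2965),0,.1435,.66)
move_pose([.55,.25,.33],down(0)); s=shot("wrist"); save(s,"w6"); print(find(s,"fuse",(.575,.2965),.06),get_time())
```

```text
grip 43.93853209220657 30.00096559524536 13.0833
held 44.104537297210996
hit True [0.5755 0.2969 0.1425] target 0.1435
18.2583
((586.0784912109375, 283.9827880859375), (60.472042083740234, 86.6386947631836), 0.1276380717754364) 18.7
```

View pics/w6.png

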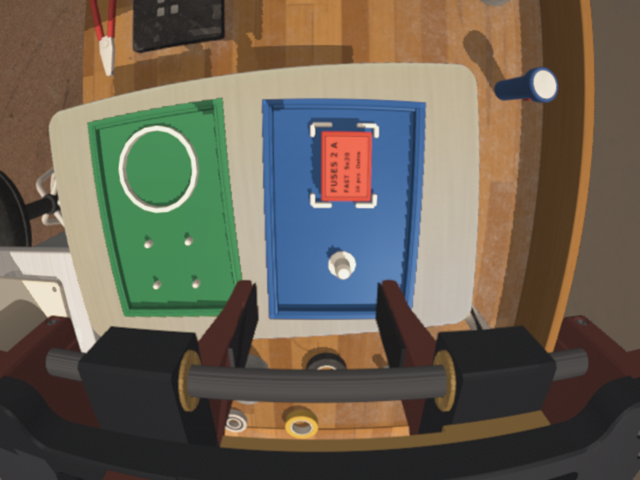

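The fuse carton is flat between the ribs, centred near (347,166). The tape and bearing come next, each checked from a hover.

Run:
```python
from h import *
command_gripper(1)
def look(n,p):
    move_pose([p[0],p[1]-.04,.2],down(0)); s=shot("wrist"); r=find(s,n,p,.045); print(n,r); save(s,"h_"+n,[pix(s,[r[0][0]/1000,r[0][1]/1000,MASK[n][2]])[0]]); return np.array(r[0])/1000,r
p,r=look("black_tape",(.5615,-.037))
if abs(r[1]-33)<2.5 and np.hypot(*(p-[.5615,-.037]))<.008:
    pick(p,0,.004,1); place((.574,.1975),0,.1435,.95)
```

```text
black_tape ((563.640625, -36.785953521728516), 32.27604675292969)
grip 64.19296122204591 30.0012032464049 22.8167
held 64.34864380655151
hit True [0.5747 0.1977 0.1422] target 0.1435
27.1583
```

Run:
```python
from h import *
command_gripper(1)
def look(n,p):
    move_pose([p[0],p[1]-.04,.2],down(0)); s=shot("wrist"); r=find(s,n,p,.045); print(n,r); return np.array(r[0])/1000,r
p0=(.399,-.158); p,r=look("bearing",p0)
if abs(r[1]-23.5)<2.5 and np.hypot(*(p-p0))<.008:
    pick(p,0,.003,.8); place((.3963,.1968),.055,.1425,.7)
    command_gripper(1)
    p0=(.439,-.042); p,r=look("tin",p0)
    if abs(r[1]-33)<2.5 and np.hypot(*(p-p0))<.008:
        pick(p,0,.018,1,.3); place((.3908,.2968),.055,.1575,.95)
        move_pose([.52,.25,.36],down(0)); s=shot("wrist"); save(s,"w7"); print(get_time())
```

```text
bearing ((399.6374206542969, -158.86573791503906), 23.707664489746094)
grip 46.24386944705642 30.001460272469558 31.5333
held 46.08136212648496
hit True [0.3968 0.197  0.1413] target 0.1425
36.2333
tin ((439.66497802734375, -41.02329635620117), 32.542091369628906)
grip 65.9177081019452 30.00195622444153 39.9917
held 66.09997628247642
hit True [0.3914 0.2971 0.1565] target 0.1575
44.5917
45.325
```

```bash
ls pics
```

```text
h_black_tape.png
scene0.png
top0.png
w1.png
w1b.png
w2.png
w3.png
w4.png
w5.png
w6.png
w7.png
```

View pics/w7.png

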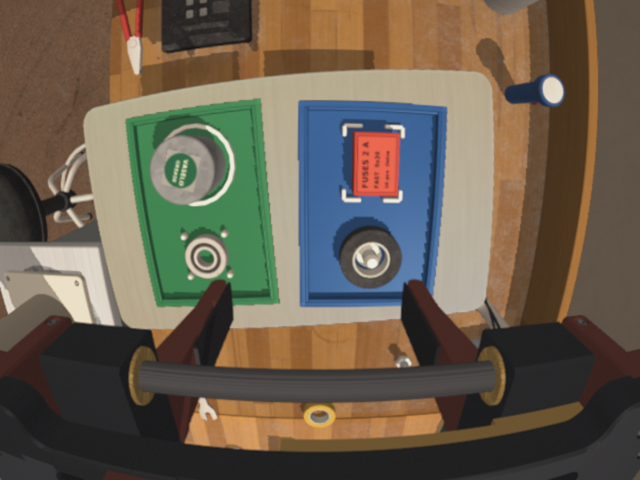

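The tape is round the spindle and the bearing is among the pegs. The tin's lid at (183,168) looks offset in the ring, so I'll check by ray whether that is parallax.

Run:
```python
from h import *
MASK.update(tin=([0,0,40],[180,75,200],.1915),fuse=([0,150,150],[12,255,255],.1655),bearing=([0,0,30],[180,90,255],.1535),black_tape=([0,0,0],[180,120,80],.1585))
s=shot("wrist"); M=[]
for n,p in dict(tin=(.391,.297),fuse=(.575,.2965),bearing=(.396,.197),black_tape=(.574,.1975)).items():
    r=find(s,n,p,.033 if n=="bearing" else .045); print(n,r); M.append(pix(s,[r[0][0]/1e3,r[0][1]/1e3,MASK[n][2]])[0])
print("tin@0.1915 by green spot:",[ (cv2.minEnclosingCircle((world(s,c,.1915)[:,:2]*1e3).astype(np.float32))) for c in blobs(s,[65,80,30],[90,255,255],60,.1915,np.array([.391,.297]),.022)])
print(M)
c=s[0][90:310,110:450].copy(); cv2.imwrite("pics/w8.png",cv2.resize(c[:,:,::-1],None,fx=2.3,fy=2.3,interpolation=cv2.INTER_CUBIC))
```

```text
tin ((398.340576171875, 300.39556884765625), 39.931819915771484)
fuse ((574.5863647460938, 297.73590087890625), (43.314048767089844, 60.426429748535156), 0.5422584414482117)
bearing ((395.1438293457031, 196.1189422607422), 31.580642700195312)
black_tape ((572.2805786132812, 203.2666778564453), 32.06938934326172)
tin@0.1915 by green spot: [((391.74786376953125, 296.76251220703125), 15.628049850463867)]
[array([187.0632, 166.1245]), array([376.6657, 164.1608]), array([203.8941, 259.1597]), array([369.8422, 255.1426])]
```

View pics/w8.png

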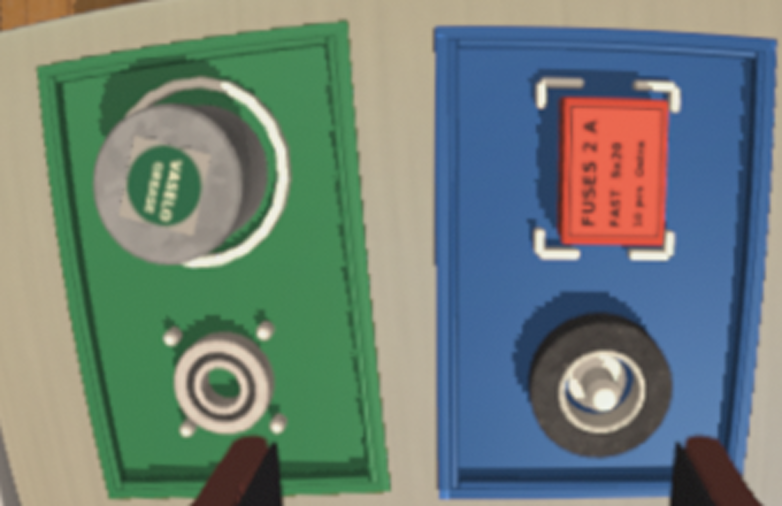

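The tin is centred at (0.3917, 0.2968), so the offset is parallax. The fuse carton, tape and bearing are all seated. The lamp carton is last.

Run:
```python
from h import *
command_gripper(1)
p0=(.465,-.294); move_pose([.465,-.334,.26],down(0)); s=shot("wrist"); r=find(s,"bulb",p0,.045); print(r)
p=np.array(r[0])/1e3; y=r[2]-90 if r[2]>45 else r[2]
if np.hypot(*(p-p0))<.008 and max(r[1])<55 and abs(y)<12:
    pick(p,np.radians(y),.025,.9,.32); place((.575,.297),0,.1905,.75,up=.33)
    move_pose([.52,.22,.40],down(0)); s=shot("wrist"); save(s,"w9"); print(find(s,"bulb",(0,0),9) if 0 else get_time())
    MASK["bulb"]=([15,10,150],[35,120,255],.2255); print(find(s,"bulb",(.575,.297),.045)); save(shot("top"),"top9")
```

```text
((465.0162658691406, -293.751953125), (49.5643424987793, 49.37814712524414), 86.66282653808594)
grip 49.9725211242514 29.999405443668365 50.25
held 49.54733137443579
hit True [0.5757 0.2973 0.1895] target 0.1905
55.65
56.2417
((574.9718017578125, 297.78216552734375), (49.5413932800293, 63.159278869628906), 0.7210758924484253)
```

View pics/w9.png

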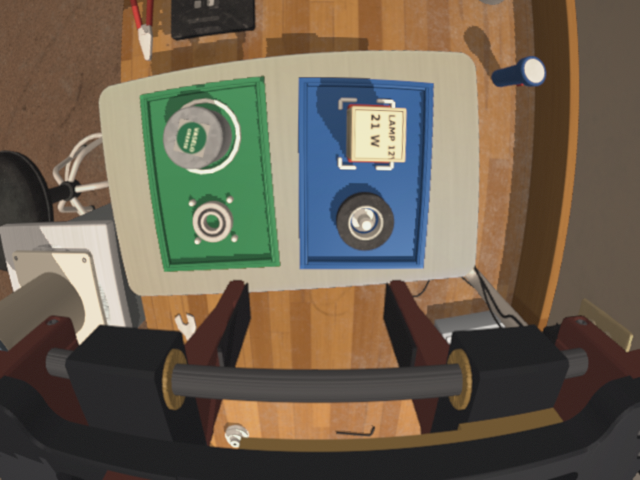

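The lamp carton stands upright and centred on the fuse carton at (377,135), the other four parts are seated, and the gripper is clear, so I'm handing in.

```bash
python3 -c "
from station import *
wait(0.5); print(job_done(), get_time())"
```

```text
the job is handed in; nothing more can be done
the job is handed in; nothing more can be done
```

Both kits are in their trays and the job is handed in at about 57 s of the 144 s allowed: all five parts looked seated in the last wrist-camera picture, and the yellow tape and pulley were not handled, but no verdict came back.

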